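Open the blade chest's combination lock and present it at the hasp

TASK

Set the brass combination lock into its wooden cradle, dial up and with the shackle sticking out over the low open end; in the cradle, turn its dial until it clicks to rest with the yellow pointer on the red mark, then pull the shackle fully out. Lift the open lock out of the cradle and finish holding it, still and level with the dial up, straight above the brass staple on the blade chest and about 8 cm clear of it: do not put it down or let go. Leave everything else where it lies.

Things in the scene. Friction and masses are not known exactly. Their poses are not given: they have to be found in the camera images.
- lock: brass padlock body, block 60 (x) x 52 (y) x 30 mm (z), about 0.4 kg in all; origin: centre of its underside; z up on the dial side; the shackle leaves the +x end. Starts lying dial up on the bench. Best gripped across its 52 mm, at the middle, by the upper 18 mm of its long sides (the dial's grip, 50 mm above the underside at its top, then stands between the fingers)
- dial (a joint): angle of the yellow pointer, rad, from the red mark (at the lock's +x edge), positive counter-clockwise from above. Clicks to rest every pi/6, 0 included (about 0.06 N m to pass one; let go, it settles in the nearest). Starts 1 to 3 clicks counter-clockwise (0.5 to 1.75). The shackle is blocked unless within about 0.12 of 0. Turn it with the lock in the cradle, which holds the lock.
- knob (a point): middle of the dial's black grip bar, on the dial's axis, 42 mm above the lock's underside; the bar is 34 mm long, 10 mm wide and 16 mm high (from 34 to 50 mm above the underside) on a disc of 40 mm diameter; its length, the x axis here, points to the yellow pointer; grip it across the 10 mm
- shackle (a joint): how far the shackle is pulled out, m: 0 shut, 0.022 fully out (stop). It slides along the lock's +x with about 3 N of friction and stays where it is left.
- shackle_legs (a point): point midway between the straight legs of the steel U shackle, 26 mm outside the lock's end when shut, 14 mm short of the crown bar's middle, 16 mm above the lock's underside; moves with the shackle; axes as the lock's. Rod 8 mm thick, 44 mm over both legs (y): grip it across both legs from above and draw along +x
- cradle: wooden cradle fixed to the bench, 81 mm (x) x 73 mm (y); origin: centre of its underside on the bench. Pocket 65 x 57 mm, floor 18 mm above the bench, walls 10 mm above that floor on three sides; the dark wall at the -x end is 24 mm above the floor, so the lock goes in only with its shackle to +x, over the low end
- seat (a point): centre of the cradle pocket's floor: the lock's origin comes here when seated; axes as the cradle's
- chest: blade chest, fixed wooden box 200 mm (x) x 220 mm (y) x 80 mm tall; origin: centre of its underside
- staple_top (a point): top of the upright brass staple of the hasp, 107 mm above the bench, on the chest's lid 60 mm from the chest's centre towards its -x side
- screwdriver_a: screwdriver with dark wooden handle, 170 mm long, lying near the robot; bystander
- screwdriver_b: screwdriver with wooden handle, 150 mm long, lying at the left; bystander
- mallet: wooden mallet, 260 mm long, lying at the near right; bystander
- offcut: plywood offcut 60 x 35 x 8 mm, lying flat; bystander
- sanding_block: cork sanding block 100 x 60 x 35 mm; bystander
- work_lamp: black battery lamp with green rim, about 90 x 60 x 85 mm tall; bystander
- keyed_lock: small blue keyed padlock, 42 x 40 x 22 mm, without a dial; NOT the lock to be used; bystander
- glue: yellow glue bottle, 60 mm across, 150 mm tall; bystander
Things that resemble listed ones, but are neither listed nor needed, are in the scene too. What is shaped like the lock but blue or turquoise is not meant.

How it is judged:
By the outcome, as a careful person would: the job done as asked, in the order asked, and still so for the second after the job is handed in, while the arm keeps its last pose, push and grip.
It also fails if it takes over 72 s, if anything falls off the work surface, if the arm or the gripper's body presses on something with over 40 N, if the wrist force passes 120 N, or if a joint passes its speed limit or range.

ROBOT

A 6-joint arm with a two-finger parallel gripper is mounted at the origin on the work surface. World frame = base frame: x ahead of the robot, y to its left, z up, the work surface at z = 0. Lengths are in m, angles in rad, forces in N, time in s.
With the tool pointing down it reaches from about 0.325 to 0.85 m from the base axis. Payload 4.4 kg.
Tool frame: the origin (TCP) lies between the finger pads; the fingertips stand 17 mm ahead of it and the grasp point (between the pads) lies 2 mm behind it; z points along the fingers, y is the line along which they close (so a half turn about z gives the same grasp; the last joint's range is limited). The gripper opens to 94 mm and grips with 3 to 60 N. Pads are 16 mm wide; open, the fingers measure 119 mm over their backs; the gripper's body (75 mm by 177 mm) begins 78 mm behind the grasp point.
Start: joints at [-1.397, 0.207, 1.542, -0, 1.393, -0.15], TCP at [0.183, -0.545, 0.222] pointing down, gripper open.
Joint ranges: [-2.73, 2.73], [-0.86, 2.22], [0.23, 2.46], [-1.11, 4.25], [0.08, 2.63], [-2.82, 2.82]. Speed limits (rad/s): [2.79, 2.79, 3.14, 3.14, 3.14, 3.14].

INTERFACE

Orientations are given as a rotation vector (axis times angle).
In Python, from station import r gives the robot as it stands.
- The arm moves only by the shell command python3 -m creep 'ROWS' [FORCE]. ROWS is JSON, a list of rows, each an object with "gripper": the opening in per cent of the stroke, from 0 (shut) to 100 (fully open); "linear": the shift along the tool's x, y, z in m, a list of three; "rotation": the turn, a rotation vector about the tool's x, y, z in degrees, a list of three. A call has 1 to 12 rows; each row is the pose to reach, as a shift and turn from the pose commanded when the call began, along the tool's axes at that moment; what a row does not reach only later rows make up. A row lasts 1/10 s, in which the tool goes at most 50 mm and 8.59 degrees, less where a joint would pass 70% of its speed; a pose out of reach is approached as far as the arm can. A call with a gripper value outside its range is refused whole. The fingers move at their own pace and stop on an object; FORCE is the grip in N (left out, the last holds). Time passes only in rows, so rows that repeat a pose let the fingers close. It gives the time, the measured TCP pose, the force, the opening and the grip force at its end, in the units of the state.
- r.get_state(): the state, without advancing time (a new reading comes with each control period).
- r.capture(name): name is "side" or "top"; returns a dict with "img" (420x560x3 uint8, blue, green, red), "mtx" (3x3 intrinsics, pixels), "rvec" (rotation vector, rad) and "tvec" (3), from world to camera coordinates, as OpenCV has them. Camera axes: x right, y down, z forward; pixel columns grow to the right and rows downward; lengths in m; the calibration is good to about 2 mm. A picture is of the moment at which its call begins. There is no depth.
- r.hand_in(): hands the job in; it is judged then, once.
The state is a dict: "time": time; "qpos": joint angles; "dq": joint speeds; "effort": joint torques, N m; "tool_pos": TCP position; "eef_rot": TCP orientation; "ft_force": force on the tool from outside, world axes, zero at the start; "ft_torque": the same for the moment, N m; "grip_width": opening from 0.0 (shut) to 1.0 (fully open); "finger_force": force on a finger pad.
Only numpy, scipy, OpenCV 4.12 (cv2) and the standard library are available. Lean on these libraries where they do the work, as an engineer would, in place of code of your own. Each camera call takes 0.05 s, during which the arm holds its last target. There are 200 camera calls.

## Working session

There is one attempt and no reset: what is moved stays moved. The work goes in short steps, Python scripts to look and compute and a shell command to move; the robot and the scene stay as the last step left them, time stands still between calls to the robot, and variables do not carry over. Pictures are saved under pics/ and viewed, at most 10 in all, crops included, and the job is handed in when it is done.

```bash
ls; mkdir -p pics; python3 - <<'E'
from station import r
import cv2,json,numpy as np
for n in("side","top"):
    c=r.capture(n); cv2.imwrite(f"pics/{n}0.png",c["img"]); print(n,c["mtx"],c["rvec"],c["tvec"])
    R=cv2.Rodrigues(np.array(c["rvec"]))[0]; print(-R.T@np.array(c["tvec"]).ravel(), R[2])
print(r.get_state())
a=cv2.imread("pics/top0.png")
E
```

```text
pics
side [[390.95931236   0.         280.02993009]
 [  0.         390.95931236 210.38002716]
 [  0.           0.           1.        ]] [ 0.47933961 -2.64860907  1.27744745] [0.51591617 0.16581907 1.01276319]
[0.2340495  0.82627301 0.76278994] [ 0.28061958 -0.73133303 -0.62161455]
top [[419.16080313   0.         283.7212754 ]
 [  0.         419.16080313 209.40730201]
 [  0.           0.           1.        ]] [ 2.16055975 -2.21841886  0.04962162] [0.05197321 0.54471729 1.1861679 ]
[0.48077274 0.02782741 1.21428811] [ 0.05422186  0.00810531 -0.99849602]
{'time': 0.1, 'qpos': array([-1.39748642e+00,  2.07353518e-01,  1.54280197e+00, -5.36253238e-06,
        1.39352497e+00, -1.50486817e-01]), 'dq': array([-0.00119704, -0.00133328, -0.00413757, -0.00075777, -0.00150991,
       -0.00100892]), 'effort': array([-1.05381253e-04, -3.71863139e+01, -2.82294452e+01,  6.99480786e-02,
        3.11083545e-02, -5.73907096e-05]), 'tool_pos': array([ 0.18281895, -0.54442101,  0.2214006 ]), 'eef_rot': array([-3.09844969e+00, -5.06064680e-01,  4.56824094e-05]), 'ft_force': array([ 0.45792903,  0.38195254, -0.07556849]), 'ft_torque': array([-0.00540765,  0.01660603,  0.00478869]), 'finger_force': 0.0, 'grip_width': 1.0012510419371359}
```

View pics/side0.png

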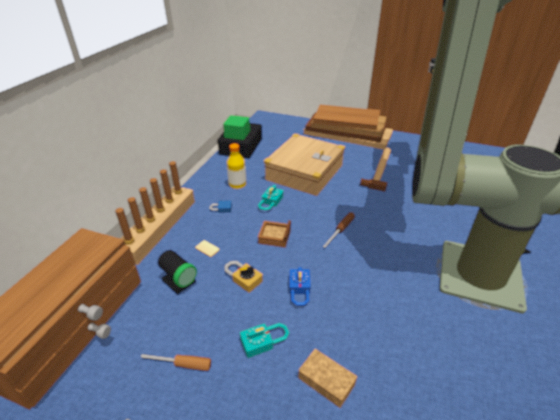

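View pics/top0.png

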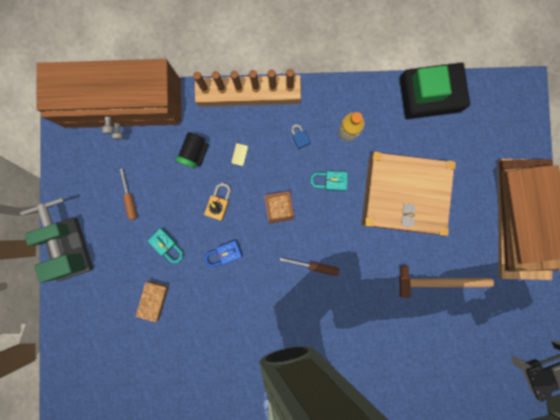

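The brass lock is at top (217,203) / side (246,275). Lookalikes are the turquoise ones at top (165,245) and (336,181), the blue dial lock at (225,252) and the small blue keyed one at (301,137). Only the (217,203) one is brass. The cradle is at top (279,206) and the staple at top (408,212). I'll confirm with enlarged crops.

```bash
cat > h.py <<'E'
import cv2,numpy as np
from station import r
def cap(n,name=None):
    c=r.capture(n)
    if name: cv2.imwrite(name,c["img"])
    return c
def crop(img,u,v,w,h,k):
    o=cv2.resize(img[v:v+h,u:u+w],None,fx=k,fy=k,interpolation=cv2.INTER_CUBIC)
    for i in range(-u%10,w,10):
        cv2.line(o,(i*k,0),(i*k,6),(255,255,255),1)
        if (u+i)%20==0: cv2.putText(o,str(u+i),(i*k+2,16),0,.4,(255,255,255),1)
    for j in range(-v%10,h,10):
        cv2.line(o,(0,j*k),(6,j*k),(255,255,255),1)
        if (v+j)%20==0: cv2.putText(o,str(v+j),(8,j*k+4),0,.4,(255,255,255),1)
    return o
CAL={"side":([[390.95931236,0,280.02993009],[0,390.95931236,210.38002716],[0,0,1]],[0.47933961,-2.64860907,1.27744745],[0.51591617,0.16581907,1.01276319]),
"top":([[419.16080313,0,283.7212754],[0,419.16080313,209.40730201],[0,0,1]],[2.16055975,-2.21841886,0.04962162],[0.05197321,0.54471729,1.1861679])}
def ray(n,u,v):
    K,rv,t=map(np.array,CAL[n]); R=cv2.Rodrigues(rv)[0]
    return -R.T@t, R.T@np.linalg.solve(K,[u,v,1])
def atz(n,u,v,z):
    o,d=ray(n,u,v); return o+d*(z-o[2])/d[2]
def tri(t,s):
    (a,d),(b,e)=ray("top",*t),ray("side",*s)
    k=np.linalg.lstsq(np.c_[d,-e],b-a,rcond=None)[0]
    p,q=a+d*k[0],b+e*k[1]; return (p+q)/2,np.linalg.norm(p-q)
def proj(n,p):
    K,rv,t=map(np.array,CAL[n]); return cv2.projectPoints(np.array(p,float).reshape(-1,3),rv,t,K,None)[0].reshape(-1,2)
E
python3 - <<'E'
from h import *
t=cv2.imread("pics/top0.png");s=cv2.imread("pics/side0.png")
o=np.zeros((600,800,3),np.uint8)
a=crop(t,200,178,100,50,4);b=crop(s,218,215,80,75,5);c=crop(t,360,145,100,95,4)
d=crop(s,260,130,90,60,4)
o[:200,:400]=a;o[200:575,:400]=b;o[:380,400:800]=c;o[380-20:600,400:760]=d
cv2.imwrite("pics/c1.png",o)
E
```

```text
(no output)
```

View pics/c1.png

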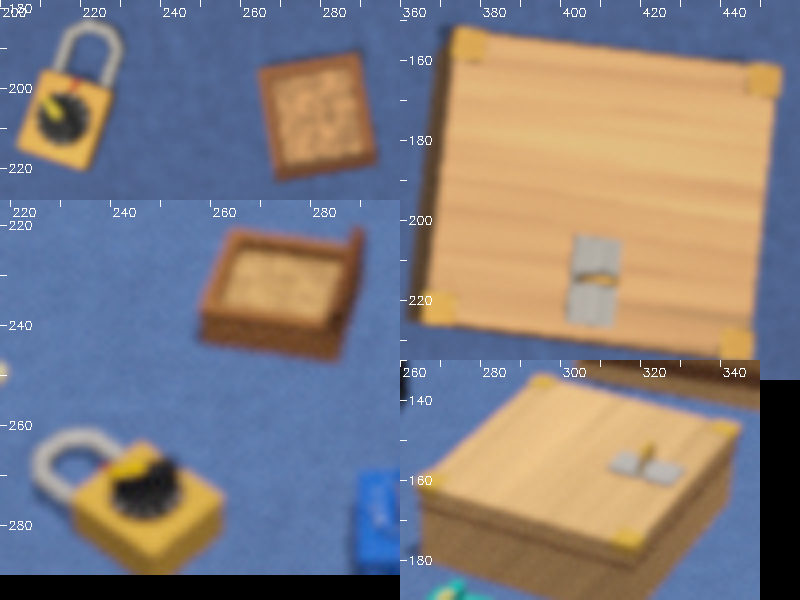

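```bash
python3 - <<'E'
from h import *
np.set_printoptions(precision=4,suppress=True)
print("lock")
T=[(210.5,195.5),(228.5,200),(222,220.5),(204,215)];S=[(232.4,274.4),(246.4,263),(262.8,273.4),(248.4,284)]
P=[tri(a,b)[0] for a,b in zip(T,S)]
for a,b in zip(T,S): print(*tri(a,b), atz("top",*a,.03), atz("side",*b,.03))
for n,Q in(("top",T),("side",S)):
    q=np.array([atz(n,*a,.03) for a in Q]); f=(q[0]+q[1]-q[2]-q[3]);print(n,q.mean(0),np.degrees(np.arctan2(f[1],f[0])),np.linalg.norm(f)/2)
print("cradle")
for a,b in(((289.5,191.5),(264.4,221)),((264.5,195),(258.4,237))): print(*tri(a,b))
Q=[(264.5,195),(289.5,191.5),(294.3,217.5),(268.8,223)]
q=np.array([atz("top",*a,z) for a,z in zip(Q,(.028,.028,.042,.042))]);print(q);f=(q[0]+q[1]-q[2]-q[3]);g=q[0]-q[1]+q[3]-q[2];print(q.mean(0),np.degrees(np.arctan2(f[1],f[0])),np.degrees(np.arctan2(-g[0],g[1])))
print("staple",*tri((414.3,215.5),(322.5,151.5)),atz("top",414.3,215.5,.107),atz("side",322.5,151.5,.107))
q=np.array([atz("top",*a,.08) for a in((373.8,152),(454.5,161.3),(448,233.8),(366,225.5))]);f=(q[0]+q[1]-q[2]-q[3]);th=np.arctan2(f[1],f[0]);print("chest",q.mean(0),np.degrees(th),q.mean(0)[:2]-.06*np.array([np.cos(th),np.sin(th)]))
E
```

```text
lock
[0.5889 0.2442 0.0267] 0.0033859174022857056 [0.5902 0.2443 0.03  ] [0.5856 0.2464 0.03  ]
[0.5743 0.1934 0.0235] 0.004598569847135601 [0.576  0.1933 0.03  ] [0.5691 0.1984 0.03  ]
[0.5179 0.2133 0.0256] 0.0012489548421302824 [0.5183 0.2129 0.03  ] [0.5156 0.2168 0.03  ]
[0.5347 0.263  0.0324] 0.0009940604500832714 [0.5352 0.2636 0.03  ] [0.5352 0.261  0.03  ]
top [0.5549 0.2285 0.03  ] -19.05434536841705 0.05954924785313714
side [0.5514 0.2307 0.03  ] -17.60008578598517 0.05454292338924344
cradle
[0.5948 0.0192 0.023 ] 0.002836350500851417
[0.5853 0.0902 0.0233] 0.005888968515459604
[[0.5876 0.091  0.028 ]
 [0.5957 0.0197 0.028 ]
 [0.521  0.0084 0.042 ]
 [0.5075 0.0801 0.042 ]]
[0.5529 0.0498 0.035 ] 8.18575842756911 8.57115381898848
staple [ 0.5152 -0.3111  0.0937] 0.0016911640463208842 [ 0.5156 -0.3068  0.107 ] [ 0.5089 -0.2888  0.107 ]
chest [ 0.5778 -0.3074  0.08  ] -7.9798960184828225 [ 0.5183 -0.2991]
```

The crop confirms it: the lock is brass with a black dial, the yellow pointer is about 2 clicks counter-clockwise, and the shackle points to world +x. It sits near (0.554,0.229), yaw about -18.5°. The cradle is near (0.553,0.050), yaw about 8.4°, with its tall wall towards the robot. The staple is near (0.517,-0.300).

```bash
cat >> h.py <<'E'
from scipy.spatial.transform import Rotation as Ro
def go(x,y,z,yaw):
    s=r.get_state(); R=Ro.from_rotvec(s["eef_rot"]); 
    G=Ro.from_euler("z",yaw,degrees=True)*Ro.from_euler("x",180,degrees=True)
    print("lin",np.round(R.inv().apply(np.array([x,y,z])-s["tool_pos"]),4),"rot",np.round(np.degrees((R.inv()*G).as_rotvec()),2))
E
python3 -c "
from h import *
go(.554,.229,.13,-18.5)"
```

```text
lin [ 0.5979 -0.6149  0.0929] rot [-1.200e-01  2.000e-02  3.705e+01]
```

```bash
A='{"gripper":100,"linear":[0.598,-0.615,0.092],"rotation":[0,0,37]}'; python3 -m creep '[{"gripper":100,"linear":[0.598,-0.615,0.092],"rotation":[0,0,37]},{"gripper":100,"linear":[0.598,-0.615,0.092],"rotation":[0,0,37]},{"gripper":100,"linear":[0.598,-0.615,0.092],"rotation":[0,0,37]},{"gripper":100,"linear":[0.598,-0.615,0.092],"rotation":[0,0,37]},{"gripper":100,"linear":[0.598,-0.615,0.092],"rotation":[0,0,37]},{"gripper":100,"linear":[0.598,-0.615,0.092],"rotation":[0,0,37]},{"gripper":100,"linear":[0.598,-0.615,0.092],"rotation":[0,0,37]},{"gripper":100,"linear":[0.598,-0.615,0.092],"rotation":[0,0,37]},{"gripper":100,"linear":[0.598,-0.615,0.092],"rotation":[0,0,37]},{"gripper":100,"linear":[0.598,-0.615,0.092],"rotation":[0,0,37]},{"gripper":100,"linear":[0.598,-0.615,0.092],"rotation":[0,0,37]},{"gripper":100,"linear":[0.598,-0.615,0.092],"rotation":[0,0,37]}]'; python3 -c "
from h import *
go(.554,.229,.13,-18.5)"
```

```text
time: 1.3
tool_pos: [0.4402, -0.0077, 0.1585]
eef_rot: [3.101, -0.503, 0.0]
ft_force: [0.6, -0.8, 0.3]
grip_width: 1.001
finger_force: 0.0
lin [ 0.0331 -0.2606  0.0284] rot [ 0.01 -0.01  0.06]
```

```bash
python3 -m creep '[{"gripper":100,"linear":[0.033,-0.26,0.028],"rotation":[0,0,0]},{"gripper":100,"linear":[0.033,-0.26,0.028],"rotation":[0,0,0]},{"gripper":100,"linear":[0.033,-0.26,0.028],"rotation":[0,0,0]},{"gripper":100,"linear":[0.033,-0.26,0.028],"rotation":[0,0,0]},{"gripper":100,"linear":[0.033,-0.26,0.028],"rotation":[0,0,0]},{"gripper":100,"linear":[0.033,-0.26,0.028],"rotation":[0,0,0]},{"gripper":100,"linear":[0.033,-0.26,0.028],"rotation":[0,0,0]},{"gripper":100,"linear":[0.033,-0.26,0.028],"rotation":[0,0,0]}]'; python3 - <<'E'
from h import *
t=cap("top");s=cap("side")
go(.554,.229,.03,-18.5)
o=np.zeros((600,800,3),np.uint8)
# overlay lock model
yaw=np.radians(-18.5);R=np.array([[np.cos(yaw),-np.sin(yaw)],[np.sin(yaw),np.cos(yaw)]])
for n,c in(("top",t),("side",s)):
    P=[[*(R@[a*.03,b*.026]+[.554,.229]),.03] for a,b in((1,1),(1,-1),(-1,-1),(-1,1))]
    k=4
    u,v=(170,160) if n=="top" else (195,210)
    im=crop(c["img"],u,v,100,100,k)
    cv2.polylines(im,[np.int32((proj(n,P)-[u,v])*k)],True,(0,0,255),1)
    # tcp & tool model
    q=proj(n,[r.get_state()["tool_pos"]])[0]
    cv2.circle(im,tuple(np.int32((q-[u,v])*k).tolist()),4,(255,0,255),1)
    x=0 if n=="top" else 400
    o[:400,x:x+400]=im
cv2.imwrite("pics/c2.png",o[:400])
E
```

```text
time: 2.1
tool_pos: [0.5527, 0.2254, 0.1302]
eef_rot: [3.1, -0.503, -0.002]
ft_force: [-1.1, -0.5, 0.8]
grip_width: 0.999
finger_force: 0.0
lin [-0.0003 -0.0045  0.1008] rot [ 0.05  0.03 -0.04]
```

View pics/c2.png

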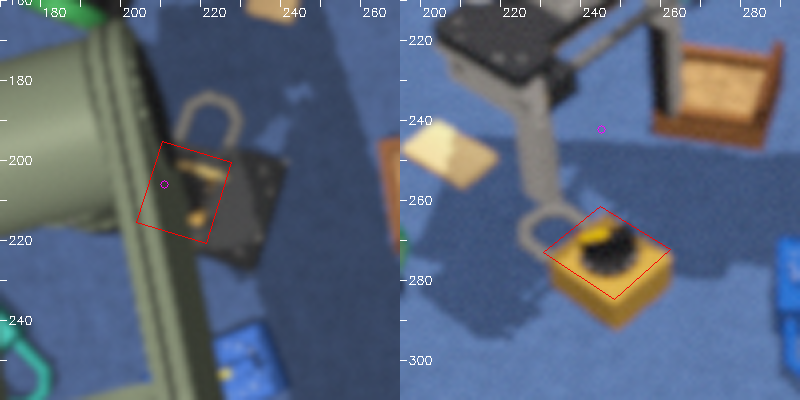

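The view shows the lock's top face in the side picture about 1 px right and below my model, so the estimate is good to about 2 mm. I'll go halfway down and check the tracking.

```bash
python3 -m creep '[{"gripper":100,"linear":[0.0005,-0.005,0.03],"rotation":[0,0,0]},{"gripper":100,"linear":[0.0005,-0.005,0.04],"rotation":[0,0,0]},{"gripper":100,"linear":[0.0005,-0.005,0.04],"rotation":[0,0,0]},{"gripper":100,"linear":[0.0005,-0.005,0.04],"rotation":[0,0,0]}]'; python3 -c "
from h import *
go(.555,.2295,.03,-18.5)"
```

```text
time: 2.6
tool_pos: [0.5555, 0.2301, 0.0911]
eef_rot: [3.1, -0.505, -0.0]
ft_force: [0.5, 0.6, -0.1]
grip_width: 1.004
finger_force: 0.0
lin [-0.0003  0.0007  0.0611] rot [ 0.02  0.01 -0.01]
```

```bash
python3 -m creep '[{"gripper":100,"linear":[0,0,0.03],"rotation":[0,0,0]},{"gripper":100,"linear":[0,0,0.05],"rotation":[0,0,0]},{"gripper":100,"linear":[0,0,0.061],"rotation":[0,0,0]},{"gripper":100,"linear":[0,0,0.061],"rotation":[0,0,0]},{"gripper":65,"linear":[0,0,0.061],"rotation":[0,0,0]},{"gripper":50,"linear":[0,0,0.061],"rotation":[0,0,0]},{"gripper":45,"linear":[0,0,0.061],"rotation":[0,0,0]},{"gripper":40,"linear":[0,0,0.061],"rotation":[0,0,0]},{"gripper":40,"linear":[0,0,0.061],"rotation":[0,0,0]},{"gripper":40,"linear":[0,0,0.061],"rotation":[0,0,0]}]' 30
```

```text
time: 3.6
tool_pos: [0.5556, 0.2303, 0.0301]
eef_rot: [3.1, -0.503, 0.0]
ft_force: [-0.2, -2.1, 2.7]
grip_width: 0.557
finger_force: 29.9
```

```bash
python3 -m creep '[{"gripper":40,"linear":[0,0,-0.02],"rotation":[0,0,0]},{"gripper":40,"linear":[0,0,-0.05],"rotation":[0,0,0]},{"gripper":40,"linear":[0,0,-0.08],"rotation":[0,0,0]},{"gripper":40,"linear":[0,0,-0.08],"rotation":[0,0,0]},{"gripper":40,"linear":[0,0,-0.08],"rotation":[0,0,0]}]'; python3 - <<'E'
from h import *
t=cap("top");s=cap("side");go(.553,.05,.095,8.4)
print(r.get_state()["tool_pos"])
o=np.zeros((400,800,3),np.uint8)
st=r.get_state();p=st["tool_pos"];yaw=np.radians(-18.5);R=np.array([[np.cos(yaw),-np.sin(yaw)],[np.sin(yaw),np.cos(yaw)]])
for n,c,u,v,x in(("top",t,170,150,0),("side",s,195,170,400)):
    k=4;im=crop(c["img"],u,v,100,100,k)
    P=[[*(R@[a*.03,b*.026]+p[:2]),p[2]] for a,b in((1,1),(1,-1),(-1,-1),(-1,1))]
    cv2.polylines(im,[np.int32((proj(n,P)-[u,v])*k+1.5)],True,(0,0,255),1)
    o[:,x:x+400]=im
cv2.imwrite("pics/c3.png",o)
E
```

```text
time: 4.1
tool_pos: [0.5552, 0.2309, 0.109]
eef_rot: [3.101, -0.504, -0.001]
ft_force: [0.4, -0.8, -4.2]
grip_width: 0.553
finger_force: 29.9
lin [0.0567 0.1713 0.0122] rot [  0.09   0.28 -26.85]
[0.55348728 0.23044357 0.10697364]
```

View pics/c3.png

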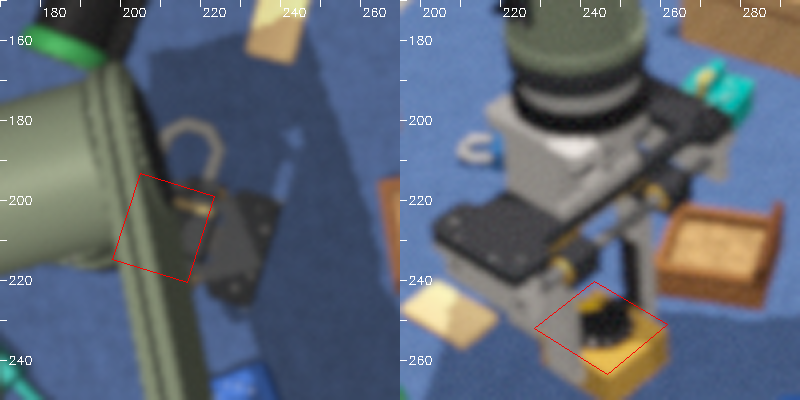

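The lock hangs centred on the tool within about 1 mm in the side view, where its right corner is at (267,251) on the model outline. I'll carry it over the cradle.

```bash
python3 -m creep '[{"gripper":40,"linear":[0.01,0.03,0.002],"rotation":[0,0,-5]},{"gripper":40,"linear":[0.02,0.06,0.004],"rotation":[0,0,-10]},{"gripper":40,"linear":[0.03,0.09,0.006],"rotation":[0,0,-15]},{"gripper":40,"linear":[0.04,0.12,0.008],"rotation":[0,0,-20]},{"gripper":40,"linear":[0.05,0.15,0.01],"rotation":[0,0,-25]},{"gripper":40,"linear":[0.057,0.171,0.012],"rotation":[0,0,-26.9]},{"gripper":40,"linear":[0.057,0.171,0.012],"rotation":[0,0,-26.9]},{"gripper":40,"linear":[0.057,0.171,0.012],"rotation":[0,0,-26.9]},{"gripper":40,"linear":[0.057,0.171,0.012],"rotation":[0,0,-26.9]}]'; python3 - <<'E'
from h import *
t=cap("top");s=cap("side");go(.554,.0505,.048,8.4)
st=r.get_state();p=st["tool_pos"];print(p)
o=np.zeros((600,800,3),np.uint8)
yaw=np.radians(8.4);R=np.array([[np.cos(yaw),-np.sin(yaw)],[np.sin(yaw),np.cos(yaw)]])
def box(c,hx,hy,z): return [[*(R@[a*hx,b*hy]+c),z] for a,b in((1,1),(1,-1),(-1,-1),(-1,1))]
for n,img,u,v,x,k in(("top",t["img"],230,150,0,4),("side",s["img"],230,190,400,5),("top0",cv2.imread("pics/top0.png"),250,180,0,4)):
    w,h=(400//k,300//k) if n=="top" else ((400//k,600//k) if n=="side" else(100,75))
    im=crop(img,u,v,w,h,k); n=n[:4] if n!="top0" else "top"
    f=lambda P:np.int32((proj(n,P)-[u,v])*k+k/2-.5)
    c=np.array([.554,.0505])
    cv2.polylines(im,[f(box(c,.0405,.0365,.028))],True,(0,0,255),1)
    cv2.polylines(im,[f(box(c,.0325,.0285,.018))],True,(0,255,0),1)
    cv2.polylines(im,[f(box(c,.0405,.0365,.042))[2:]],True,(0,0,255),1)
    if x==400 or v==150: cv2.polylines(im,[f(box(p[:2],.03,.026,p[2]))],True,(255,0,255),1)
    y=300 if v==180 else 0
    o[y:y+im.shape[0],x:x+400]=im
cv2.imwrite("pics/c4.png",o)
E
```

```text
time: 5.1
tool_pos: [0.5547, 0.0516, 0.0966]
eef_rot: [-3.132, -0.232, 0.003]
ft_force: [-0.9, 0.6, -4.2]
grip_width: 0.551
finger_force: 29.9
lin [-0.0014  0.0011  0.0493] rot [-0.03  0.05  0.12]
[0.55521545 0.05176917 0.09728378]
```

View pics/c4.png

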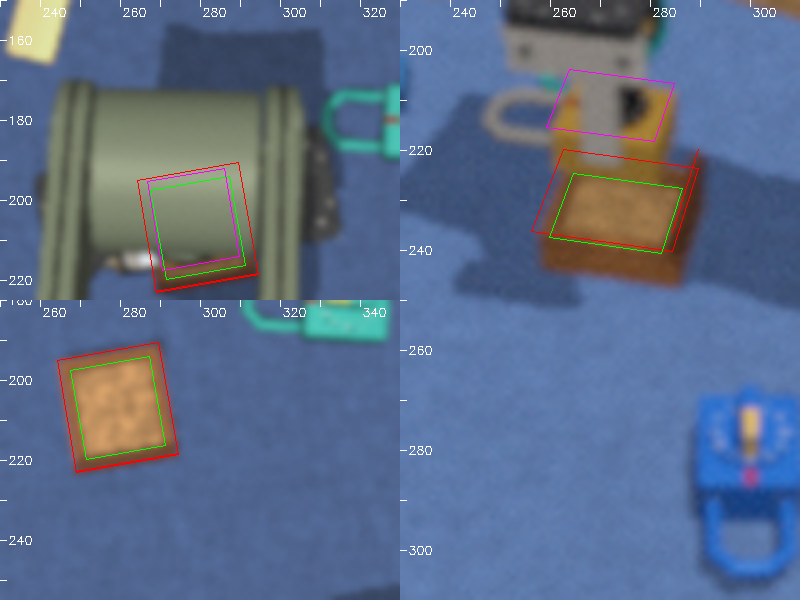

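The side view shows the lock hanging over the pocket, with its right corner at about (285,208) and the cradle rim corner at about (258,237). The side camera has a bias of about 1.5 px, so x is known to about 1.5 mm. I'll go down in steps and watch the force.

```bash
python3 -m creep '[{"gripper":40,"linear":[-0.002,0.001,0.01],"rotation":[0,0,0]},{"gripper":40,"linear":[-0.002,0.001,0.02],"rotation":[0,0,0]},{"gripper":40,"linear":[-0.002,0.001,0.028],"rotation":[0,0,0]},{"gripper":40,"linear":[-0.002,0.001,0.033],"rotation":[0,0,0]},{"gripper":40,"linear":[-0.002,0.001,0.036],"rotation":[0,0,0]},{"gripper":40,"linear":[-0.002,0.001,0.036],"rotation":[0,0,0]}]'; python3 -m creep '[{"gripper":40,"linear":[0,0,0.003],"rotation":[0,0,0]},{"gripper":40,"linear":[0,0,0.005],"rotation":[0,0,0]},{"gripper":40,"linear":[0,0,0.005],"rotation":[0,0,0]}]'
```

```text
time: 5.8
tool_pos: [0.5533, 0.0494, 0.0611]
eef_rot: [-3.133, -0.231, 0.002]
ft_force: [-0.7, -0.2, -4.4]
grip_width: 0.547
finger_force: 29.9
time: 6.1
tool_pos: [0.5537, 0.0494, 0.0567]
eef_rot: [-3.133, -0.231, 0.0]
ft_force: [-0.4, -0.2, -4.1]
grip_width: 0.551
finger_force: 29.9
```

```bash
python3 -m creep '[{"gripper":40,"linear":[0,0,0.002],"rotation":[0,0,0]},{"gripper":40,"linear":[0,0,0.004],"rotation":[0,0,0]},{"gripper":40,"linear":[0,0,0.004],"rotation":[0,0,0]}]';
```

```text
time: 6.4
tool_pos: [0.5535, 0.0494, 0.0524]
eef_rot: [-3.133, -0.232, 0.001]
ft_force: [-0.3, -0.5, -4.2]
grip_width: 0.549
finger_force: 29.9
```

```bash
python3 -m creep '[{"gripper":40,"linear":[0,0,0.002],"rotation":[0,0,0]},{"gripper":40,"linear":[0,0,0.004],"rotation":[0,0,0]},{"gripper":40,"linear":[0,0,0.0045],"rotation":[0,0,0]},{"gripper":40,"linear":[0,0,0.0045],"rotation":[0,0,0]}]';
```

```text
time: 6.8
tool_pos: [0.5538, 0.0494, 0.0483]
eef_rot: [-3.133, -0.232, 0.0]
ft_force: [0.2, 0.2, -3.7]
grip_width: 0.552
finger_force: 29.9
```

Nearly on the floor, so I'll release slowly, retreat and look.

```bash
python3 -m creep '[{"gripper":40,"linear":[0,0,0.0007],"rotation":[0,0,0]},{"gripper":60,"linear":[0,0,0.0007],"rotation":[0,0,0]},{"gripper":70,"linear":[0,0,0.0007],"rotation":[0,0,0]},{"gripper":75,"linear":[0,0,0.0007],"rotation":[0,0,0]},{"gripper":75,"linear":[0,0,-0.03],"rotation":[0,0,0]},{"gripper":75,"linear":[0,0,-0.06],"rotation":[0,0,0]},{"gripper":75,"linear":[0,0,-0.09],"rotation":[0,0,0]},{"gripper":75,"linear":[0,0,-0.09],"rotation":[0,0,0]},{"gripper":75,"linear":[0,0,-0.09],"rotation":[0,0,0]}]'; python3 - <<'E'
from h import *
t=cap("top");s=cap("side");print(r.get_state()["tool_pos"])
o=np.zeros((600,800,3),np.uint8)
yaw=np.radians(8.4);c=np.array([.5537,.0495])
o[:500]=crop(s["img"],220,190,100,63,8)[:500,:800]
k=8;u,v=220,190
f=lambda P:np.int32((proj("side",P)-[u,v])*k+k/2-.5)
for a in(30,60,90):
    d=yaw+np.radians(a);e=np.array([np.cos(d),np.sin(d)])*.018
    cv2.line(o,tuple(f([[*c,.052]])[0].tolist()),tuple(f([[*(c+e),.052]])[0].tolist()),(255,0,255),1)
cv2.imwrite("pics/c5.png",o[:500])
E
```

```text
time: 7.7
tool_pos: [0.5544, 0.0493, 0.1389]
eef_rot: [3.133, 0.231, 0.003]
ft_force: [-1.0, -0.4, 0.4]
grip_width: 0.747
finger_force: 0.0
[0.55256181 0.04945868 0.13670689]
```

View pics/c5.png

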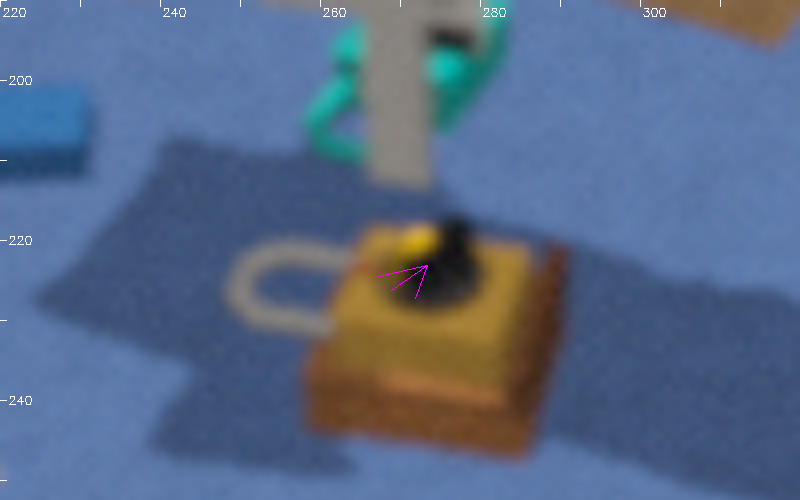

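Lock seated in the cradle; the yellow pointer is at (272,219) and the grip near (277,219). Next I'll compute the pointer angle numerically.

```bash
python3 - <<'E'
from h import *
np.set_printoptions(precision=4,suppress=True)
def yel(n,img,box,cen,yaw,zs,bias):
    u,v,w,h=box;hsv=cv2.cvtColor(img[v:v+h,u:u+w],cv2.COLOR_BGR2HSV);g=hsv.astype(int)
    m=(abs(g[...,0]-27)<4)&(g[...,1]>200)&(g[...,2]>130)
    ys,xs=np.nonzero(m); print(n,len(xs),xs.mean()+u,ys.mean()+v)
    for z in zs:
        p=atz(n,xs.mean()+u-bias[0],ys.mean()+v-bias[1],z)[:2]-cen; print("  z",z,np.degrees(np.arctan2(p[1],p[0]))-yaw,np.linalg.norm(p))
t0=cv2.imread("pics/top0.png");s0=cv2.imread("pics/side0.png")
L0=np.array([.555,.2302]);L1=np.array([.5537,.0494])
yel("top",t0,(205,198,20,20),L0,-18.5,(.034,.05),(0,0))
yel("side",s0,(232,262,25,18),L0,-18.5,(.034,.05),(1.5,1))
yel("side",cap("side")["img"],(260,214,20,16),L1,8.4,(.052,.068),(1.5,1))
E
```

```text
top 0 nan nan
  z 0.034 nan nan
  z 0.05 nan nan
side 6 243.0 268.5
  z 0.034 -10.665312910232167 0.019906352282228337
  z 0.05 38.37319592044826 0.010585111175672977
side 1 272.0 220.0
  z 0.052 -54.15970746910551 0.018248064236730376
  z 0.068 33.49245922700999 0.0070515166200953135<stdin>:6: RuntimeWarning: Mean of empty slice.
  ret = ret.dtype.type(ret / rcount)
<stdin>:8: RuntimeWarning: Mean of empty slice.
```

```bash
python3 - <<'E'
from h import *
t0=cv2.imread("pics/top0.png");s0=cv2.imread("pics/side0.png");s1=cap("side")["img"]
o=np.zeros((600,800,3),np.uint8)
L0=(.555,.2302);L1=(.5537,.0494)
def bar(c,th,z):
    a=np.radians(th);R=np.array([[np.cos(a),-np.sin(a)],[np.sin(a),np.cos(a)]])
    return [[*(R@[i*.017,j*.005]+c),z] for i,j in((1,1),(1,-1),(-1,-1),(-1,1))]
def panel(n,img,u,v,w,h,k,c,yaw,z0,b,ths):
    im=crop(img,u,v,w,h,k)
    f=lambda P:np.int32((proj(n,P)+b-[u,v])*k+k/2-.5)
    for th,col in ths:
        cv2.polylines(im,[f(bar(c,yaw+th,z0+.05))],True,col,1)
    return im
C=[(30,(0,255,0)),(60,(255,0,255)),(90,(255,255,0))]
o[:300,:400]=panel("top",t0,204,194,25,19,16,L0,-18.5,0,(0,0),C)[:300]
o[:300,400:]=panel("top",t0,204,194,25,19,16,L0,-18.5,0,(0,0),[])[:300]
o[300:,:400]=panel("side",s0,228,252,40,30,10,L0,-18.5,0,(1.5,1),C)
o[300:,400:]=panel("side",s1,255,208,40,30,10,L1,8.4,.018,(1.2,1),C)
cv2.imwrite("pics/c6.png",o)
E
```

```text
(no output)
```

View pics/c6.png

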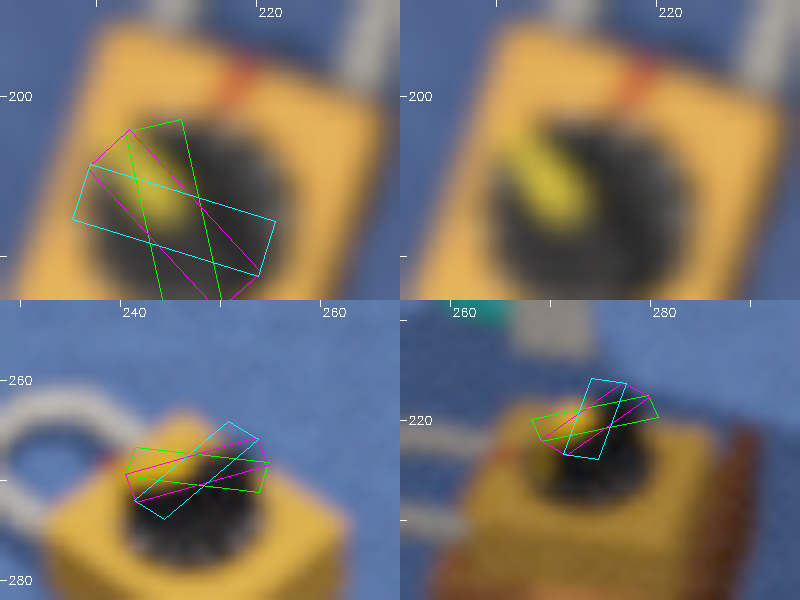

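The top view fits 60° (two clicks): the pointer bar runs from (212,203) to (216,208). Now I'll turn the tool to match, come down over the knob and grip it.

```bash
python3 -m creep '[{"gripper":45,"linear":[0,0,0],"rotation":[0,0,-8.5]},{"gripper":45,"linear":[0,0,0],"rotation":[0,0,-17]},{"gripper":45,"linear":[0,0,0],"rotation":[0,0,-25.5]},{"gripper":45,"linear":[0,0,0],"rotation":[0,0,-34]},{"gripper":45,"linear":[0,0,0],"rotation":[0,0,-42.5]},{"gripper":45,"linear":[0,0,0],"rotation":[0,0,-51]},{"gripper":45,"linear":[0,0,0.01],"rotation":[0,0,-59]},{"gripper":45,"linear":[0,0,0.03],"rotation":[0,0,-60]},{"gripper":45,"linear":[0,0,0.05],"rotation":[0,0,-60]},{"gripper":45,"linear":[0,0,0.06],"rotation":[0,0,-60]},{"gripper":45,"linear":[0,0,0.065],"rotation":[0,0,-60]},{"gripper":45,"linear":[0,0,0.065],"rotation":[0,0,-60]}]' 12; python3 -c "
from h import *
go(.5537,.0494,.0725,68.4)"
python3 -m creep '[{"gripper":30,"linear":[0,0,0],"rotation":[0,0,0]},{"gripper":20,"linear":[0,0,0],"rotation":[0,0,0]},{"gripper":10,"linear":[0,0,0],"rotation":[0,0,0]},{"gripper":0,"linear":[0,0,0],"rotation":[0,0,0]},{"gripper":0,"linear":[0,0,0],"rotation":[0,0,0]},{"gripper":0,"linear":[0,0,0],"rotation":[0,0,0]}]' 12
```

```text
time: 9.1
tool_pos: [0.553, 0.0495, 0.0723]
eef_rot: [-2.597, -1.766, 0.003]
ft_force: [0.1, 0.8, 0.8]
grip_width: 0.451
finger_force: 0.0
lin [ 0.0002  0.0006 -0.0002] rot [-0.12  0.04  0.05]
time: 9.7
tool_pos: [0.5538, 0.0494, 0.0737]
eef_rot: [2.597, 1.767, 0.0]
ft_force: [-1.5, 0.0, 1.8]
grip_width: 0.103
finger_force: 11.9
```

```bash
python3 -m creep '[{"gripper":0,"linear":[0,0,0],"rotation":[0,0,7]},{"gripper":0,"linear":[0,0,0],"rotation":[0,0,14]},{"gripper":0,"linear":[0,0,0],"rotation":[0,0,21]},{"gripper":0,"linear":[0,0,0],"rotation":[0,0,28]},{"gripper":0,"linear":[0,0,0],"rotation":[0,0,35]},{"gripper":0,"linear":[0,0,0],"rotation":[0,0,42]},{"gripper":0,"linear":[0,0,0],"rotation":[0,0,49]},{"gripper":0,"linear":[0,0,0],"rotation":[0,0,56]},{"gripper":0,"linear":[0,0,0],"rotation":[0,0,61]},{"gripper":0,"linear":[0,0,0],"rotation":[0,0,61]},{"gripper":0,"linear":[0,0,0],"rotation":[0,0,61]}]' 20
python3 -c "
from h import *
s=r.get_state();print(s['ft_torque'],s['qpos'])
go(.5537,.0494,.0725,8.4)"
```

```text
time: 10.8
tool_pos: [0.5536, 0.0496, 0.0737]
eef_rot: [-3.135, -0.207, 0.0]
ft_force: [-3.1, 0.3, 5.1]
grip_width: 0.106
finger_force: 19.9
[ 0.17685327  0.53047939 -0.0019088 ] [-6.65423038e-02  3.34384426e-01  1.71580109e+00  2.26205177e-04
  1.09174424e+00  1.37221482e+00]
lin [0.0001 0.0002 0.0012] rot [-0.02  0.02 -0.84]
```

```bash
python3 -m creep '[{"gripper":20,"linear":[0,0,0],"rotation":[0,0,0]},{"gripper":40,"linear":[0,0,0],"rotation":[0,0,0]},{"gripper":64,"linear":[0,0,-0.02],"rotation":[0,0,0]},{"gripper":64,"linear":[0.01,0,-0.045],"rotation":[0,0,-0.8]},{"gripper":64,"linear":[0.03,0,-0.055],"rotation":[0,0,-0.8]},{"gripper":64,"linear":[0.05,0,-0.055],"rotation":[0,0,-0.8]},{"gripper":64,"linear":[0.056,0.001,-0.055],"rotation":[0,0,-0.8]},{"gripper":64,"linear":[0.056,0.001,-0.055],"rotation":[0,0,-0.8]}]'
python3 - <<'E'
from h import *
go(.6091,.0576,.039,8.4)
t=cap("top");s=cap("side")
o=np.zeros((600,800,3),np.uint8)
o[:500,:400]=crop(s["img"],235,195,50,62,8)[:500,:400]
L1=(.5537,.0494);a=np.radians(8.4)
R=np.array([[np.cos(a),-np.sin(a)],[np.sin(a),np.cos(a)]])
im=crop(s["img"],235,195,50,62,8)
def f(P): return np.int32((proj("side",P)+[1.2,1]-[235,195])*8+3.5)
def rect(hx,hy,cx,z): return f([[*(R@[cx+i*hx,j*hy]+L1),z] for i,j in((1,1),(1,-1),(-1,-1),(-1,1))])
cv2.polylines(im,[rect(.017,.005,0,.068)],True,(255,0,255),1)
cv2.polylines(im,[rect(.03,.026,0,.048)],True,(0,255,0),1)
cv2.polylines(im,[rect(.020,.018,.05,.034)],True,(0,0,255),1)
cv2.polylines(im,[rect(.008,.022,.056,.038)],True,(255,255,0),1)
o[:496,400:]=im
cv2.imwrite("pics/c7.png",o[:500])
E
```

```text
time: 11.6
tool_pos: [0.6095, 0.0555, 0.1275]
eef_rot: [3.133, 0.227, -0.002]
ft_force: [0.3, 0.1, -0.2]
grip_width: 0.64
finger_force: 0.0
lin [ 0.     -0.0021  0.0885] rot [-0.    0.06 -0.13]Traceback (most recent call last):
  File "<stdin>", line 5, in <module>
ValueError: could not broadcast input array from shape (496,400,3) into shape (500,400,3)
```

```bash
python3 - <<'E'
from h import *
s=cap("side")
o=np.zeros((496,800,3),np.uint8)
im=crop(s["img"],235,195,50,62,8)
o[:,:400]=im
L1=(.5537,.0494);a=np.radians(8.4)
R=np.array([[np.cos(a),-np.sin(a)],[np.sin(a),np.cos(a)]])
def f(P): return np.int32((proj("side",P)+[1.2,1]-[235,195])*8+3.5)
def rect(hx,hy,cx,z): return f([[*(R@[cx+i*hx,j*hy]+L1),z] for i,j in((1,1),(1,-1),(-1,-1),(-1,1))])
cv2.polylines(im,[rect(.017,.005,0,.068)],True,(255,0,255),1)
cv2.polylines(im,[rect(.03,.026,0,.048)],True,(0,255,0),1)
cv2.polylines(im,[rect(.020,.018,.05,.034)],True,(0,0,255),1)
cv2.polylines(im,[rect(.008,.022,.056,.038)],True,(255,255,0),1)
o[:,400:]=im
cv2.imwrite("pics/c7.png",o)
E
```

```text
(no output)
```

View pics/c7.png

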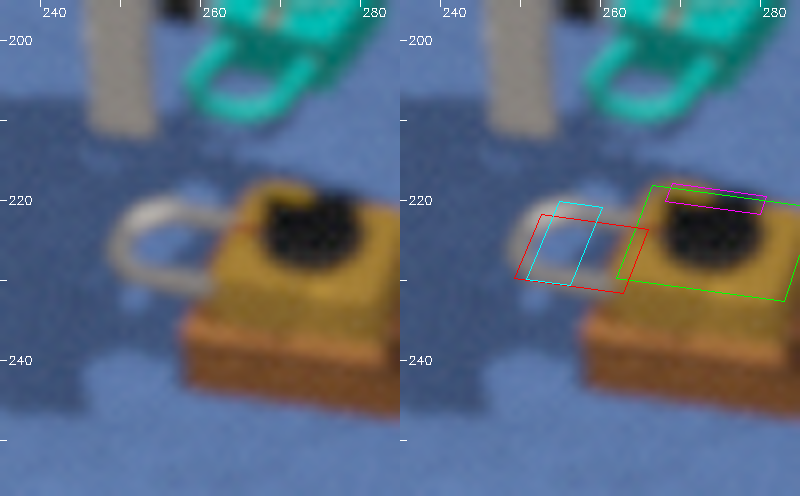

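The picture shows the bar lying along the lock's x, with its yellow end at (268,220) on the red-mark side. The shackle is at (253,225), as modelled. Now I'll go down over the legs and grip.

```bash
python3 -m creep '[{"gripper":64,"linear":[0,-0.002,0.03],"rotation":[0,0,0]},{"gripper":64,"linear":[0,-0.002,0.06],"rotation":[0,0,0]},{"gripper":64,"linear":[0,-0.002,0.08],"rotation":[0,0,0]},{"gripper":64,"linear":[0,-0.002,0.088],"rotation":[0,0,0]},{"gripper":64,"linear":[0,-0.002,0.088],"rotation":[0,0,0]},{"gripper":50,"linear":[0,-0.002,0.088],"rotation":[0,0,0]},{"gripper":42,"linear":[0,-0.002,0.088],"rotation":[0,0,0]},{"gripper":35,"linear":[0,-0.002,0.088],"rotation":[0,0,0]},{"gripper":35,"linear":[0,-0.002,0.088],"rotation":[0,0,0]},{"gripper":35,"linear":[0,-0.002,0.088],"rotation":[0,0,0]}]' 30
```

```text
time: 12.75
tool_pos: [0.6107, 0.0574, 0.0418]
eef_rot: [3.133, 0.226, 0.006]
ft_force: [1.7, -1.0, 3.5]
grip_width: 0.455
finger_force: 30.0
```

```bash
python3 -m creep '[{"gripper":35,"linear":[0.004,0,0],"rotation":[0,0,0]},{"gripper":35,"linear":[0.008,0,0],"rotation":[0,0,0]},{"gripper":35,"linear":[0.012,0,0],"rotation":[0,0,0]},{"gripper":35,"linear":[0.016,0,0],"rotation":[0,0,0]},{"gripper":35,"linear":[0.02,0,0],"rotation":[0,0,0]},{"gripper":35,"linear":[0.022,0,0],"rotation":[0,0,0]},{"gripper":35,"linear":[0.022,0,0],"rotation":[0,0,0]}]'
```

```text
time: 13.45
tool_pos: [0.6312, 0.0608, 0.04]
eef_rot: [3.133, 0.226, 0.0]
ft_force: [-2.4, -3.3, 2.5]
grip_width: 0.456
finger_force: 30.0
```

```bash
python3 -m creep '[{"gripper":35,"linear":[0.001,0,0],"rotation":[0,0,0]},{"gripper":35,"linear":[0.002,0,0],"rotation":[0,0,0]},{"gripper":35,"linear":[0.003,0,0],"rotation":[0,0,0]},{"gripper":35,"linear":[0.003,0,0],"rotation":[0,0,0]}]';python3 -m creep '[{"gripper":35,"linear":[0.001,0,0],"rotation":[0,0,0]},{"gripper":35,"linear":[0.002,0,0],"rotation":[0,0,0]},{"gripper":35,"linear":[0.002,0,0],"rotation":[0,0,0]}]'
```

```text
time: 13.85
tool_pos: [0.6335, 0.0613, 0.0401]
eef_rot: [-3.133, -0.226, 0.001]
ft_force: [-2.7, -3.3, 1.7]
grip_width: 0.458
finger_force: 30.0
time: 14.15
tool_pos: [0.6338, 0.0614, 0.0394]
eef_rot: [3.133, 0.227, -0.007]
ft_force: [-5.9, -4.0, 3.0]
grip_width: 0.456
finger_force: 30.0
```

```bash
python3 -m creep '[{"gripper":35,"linear":[0.001,0,0],"rotation":[0,0,0]},{"gripper":35,"linear":[0.002,0,0],"rotation":[0,0,0]},{"gripper":35,"linear":[0.003,0,0],"rotation":[0,0,0]},{"gripper":35,"linear":[0.003,0,0],"rotation":[0,0,0]}]'; python3 -c "
from station import r;r.capture('side');print(r.get_state()['ft_force'],r.get_state()['tool_pos'])"
```

```text
time: 14.55
tool_pos: [0.6341, 0.0616, 0.0383]
eef_rot: [3.133, 0.227, -0.017]
ft_force: [-10.3, -4.3, 3.3]
grip_width: 0.455
finger_force: 30.0
[-9.92191257 -5.51411576  4.38592956] [0.63408132 0.06156067 0.03831692]
```

The force rises against the stop after about 23 mm of travel, so the shackle is out. I'll relax, let go, rise and move back over the body.

```bash
python3 -m creep '[{"gripper":35,"linear":[-0.005,0,0],"rotation":[0,0,0]},{"gripper":50,"linear":[-0.005,0,0],"rotation":[0,0,0]},{"gripper":64,"linear":[-0.005,0,0],"rotation":[0,0,0]},{"gripper":75,"linear":[-0.005,0,-0.03],"rotation":[0,0,0]},{"gripper":75,"linear":[-0.005,0,-0.06],"rotation":[0,0,0]},{"gripper":75,"linear":[-0.03,0,-0.07],"rotation":[0,0,0]},{"gripper":75,"linear":[-0.06,0,-0.07],"rotation":[0,0,0]},{"gripper":75,"linear":[-0.085,0,-0.07],"rotation":[0,0,0]},{"gripper":75,"linear":[-0.085,0,-0.07],"rotation":[0,0,0]},{"gripper":75,"linear":[-0.085,0,-0.07],"rotation":[0,0,0]}]'; python3 -c "
from h import *
go(.555,.0496,.0485,8.4)"
```

```text
time: 15.6
tool_pos: [0.5558, 0.0502, 0.1109]
eef_rot: [-3.133, -0.226, -0.004]
ft_force: [1.8, -0.8, -0.5]
grip_width: 0.75
finger_force: 0.0
lin [-0.0011  0.0005  0.0624] rot [-0.02 -0.15 -0.16]
```

```bash
python3 -m creep '[{"gripper":75,"linear":[-0.001,0.0005,0.03],"rotation":[0,0,0]},{"gripper":75,"linear":[-0.001,0.0005,0.05],"rotation":[0,0,0]},{"gripper":75,"linear":[-0.001,0.0005,0.06],"rotation":[0,0,0]},{"gripper":75,"linear":[-0.001,0.0005,0.062],"rotation":[0,0,0]},{"gripper":75,"linear":[-0.001,0.0005,0.062],"rotation":[0,0,0]},{"gripper":60,"linear":[-0.001,0.0005,0.062],"rotation":[0,0,0]},{"gripper":50,"linear":[-0.001,0.0005,0.062],"rotation":[0,0,0]},{"gripper":40,"linear":[-0.001,0.0005,0.062],"rotation":[0,0,0]},{"gripper":40,"linear":[-0.001,0.0005,0.062],"rotation":[0,0,0]}]' 35
python3 -m creep '[{"gripper":40,"linear":[0,0,-0.01],"rotation":[0,0,0]},{"gripper":40,"linear":[0,0,-0.03],"rotation":[0,0,0]},{"gripper":40,"linear":[0,0,-0.06],"rotation":[0,0,0]},{"gripper":40,"linear":[0,0,-0.1],"rotation":[0,0,0]},{"gripper":40,"linear":[0,0,-0.14],"rotation":[0,0,0]},{"gripper":40,"linear":[0,0,-0.165],"rotation":[0,0,0]},{"gripper":40,"linear":[0,0,-0.165],"rotation":[0,0,0]}]'
python3 -c "
from h import *
go(.517,-.3,.217,8.4)
go(.517,-.3,.217,-10)"
```

```text
time: 16.5
tool_pos: [0.5546, 0.0496, 0.0493]
eef_rot: [-3.133, -0.225, -0.003]
ft_force: [0.1, 1.0, 3.8]
grip_width: 0.551
finger_force: 35.0
time: 17.2
tool_pos: [0.5564, 0.0487, 0.218]
eef_rot: [3.132, 0.226, 0.014]
ft_force: [-0.7, -0.1, -2.7]
grip_width: 0.546
finger_force: 35.0
lin [-0.0891  0.3394  0.0011] rot [ 0.14 -0.51 -0.14]
lin [-0.0891  0.3394  0.0011] rot [ 0.06 -0.53 18.26]
```

```bash
python3 - <<'E'
from h import *
print("plates top",atz("top",408.1,214.6,.082))
# side plates: left plate centre crop(628,463), right (663,471)
print("plates side",atz("side",260+(645-400)/4-.4,130+(467-360)/4-.4,.082))
print("side staple top",atz("side",260+(651-400)/4-.4-1.2,130+(445-360)/4-.4-1,.107))
t0=cv2.imread("pics/top0.png");s0=cv2.imread("pics/side0.png")
for n in("top","side"):
    for p in((.519,-.298),(.517,-.3)): print(n,p,proj(n,[[*p,.08],[*p,.107]]).round(1).tolist())
def yel(img,u,v,w,h):
    g=img[v:v+h,u:u+w].astype(int); m=(g[...,2]-g[...,0]>g[v*0,0,2]-g[0,0,0]+25); 
    return m.astype(int),(g[...,2]-g[...,0])
print(yel(t0,398,209,22,11)[1]); print(yel(s0,312,145,22,16)[1])
E
```

```text
plates top [ 0.51929872 -0.29782856  0.082     ]
plates side [ 0.51568254 -0.2979231   0.082     ]
side staple top [ 0.51612682 -0.2978258   0.107     ]
top (0.519, -0.298) [[408.0, 214.7], [410.9, 214.3]]
top (0.517, -0.3) [[408.7, 215.5], [411.7, 215.1]]
side (0.519, -0.298) [[319.9, 156.7], [320.3, 149.7]]
side (0.517, -0.3) [[320.6, 156.5], [321.1, 149.5]]
[[101 101 101  97  73  36  17  13  13  13  14  14  13  14  14  15  33  70
   95 102 101 102]
 [101 101 101  95  68  33  17  14  13  13  14  14  13  13  13  16  35  73
   96 102 102 102]
 [101 102 102  94  63  28  14  14  13  13  13  12  13  13  13  17  37  73
   97 101 101 101]
 [102 103 102  95  60  23  14  14  16  15  17  15  14  15  13  18  41  74
   96 100 100  99]
 [103 103 103  96  61  26  19  26  35  39  42  45  46  41  33  31  52  83
   99 102 102 100]
 [102 103 103  95  61  31  30  51  68  77  86  95  99  95  82  68  77  96
  102 102 102 102]
 [103 102 102  92  56  28  27  41  55  63  71  84  95 102  99  91  95 105
  103 102 102 102]
 [102 102 101  88  48  22  16  20  24  26  29  35  43  52  55  63  85 101
  102 103 10
[... 1075 characters left out ...]
3  88  92  92  93  93  93  93
   92  91  93  91]
 [ 79  56  32  17  14  16  23  44  72  79  68  64  70  77  81  86  86  90
   91  92  94  95]
 [ 62  36  18  10   8   9  13  28  53  47  35  30  35  44  54  59  62  72
   81  88  91  93]
 [ 48  23  12   9   9   9  11  25  42  30  17  13  15  19  22  24  32  44
   58  76  89  93]
 [ 57  34  20  16  14  10  15  27  35  24  11  10   9   9   9  10  13  21
   38  67  86  92]
 [ 81  71  59  47  40  28  25  31  31  21  11   9   9   9   9  10  11  20
   46  74  89  89]
 [ 93  93  89  84  77  66  61  57  46  31  18  13  12   9   9  11  19  42
   69  86  91  84]
 [ 93  95  94  94  93  91  86  83  78  66  52  42  31  22  18  22  42  68
   85  90  88  75]]
```

The plates in both views and the staple top agree on (0.519,-0.298). Now I'll carry the open lock there.

```bash
python3 -m creep '[{"gripper":40,"linear":[-0.005,0.02,0],"rotation":[0,0,0]},{"gripper":40,"linear":[-0.014,0.055,0],"rotation":[0,0,0]},{"gripper":40,"linear":[-0.024,0.095,0],"rotation":[0,0,0]},{"gripper":40,"linear":[-0.034,0.135,0],"rotation":[0,0,0]},{"gripper":40,"linear":[-0.044,0.175,0],"rotation":[0,0,0]},{"gripper":40,"linear":[-0.055,0.215,0],"rotation":[0,0,0]},{"gripper":40,"linear":[-0.065,0.255,0],"rotation":[0,0,0]},{"gripper":40,"linear":[-0.075,0.29,0],"rotation":[0,0,0]},{"gripper":40,"linear":[-0.083,0.32,0],"rotation":[0,0,0]},{"gripper":40,"linear":[-0.087,0.338,0],"rotation":[0,0,0]},{"gripper":40,"linear":[-0.087,0.338,0],"rotation":[0,0,0]},{"gripper":40,"linear":[-0.087,0.338,0],"rotation":[0,0,0]}]'
python3 -c "
from h import *
cap('side');go(.519,-.298,.218,8.4);print(r.get_state()['dq'])"
```

```text
time: 18.4
tool_pos: [0.5155, -0.2968, 0.2116]
eef_rot: [-3.13, -0.225, 0.003]
ft_force: [-0.7, -0.3, -4.8]
grip_width: 0.553
finger_force: 35.0
lin [ 0.0029  0.0021 -0.006 ] rot [-0.15  0.08 -0.11]
[ 0.01509694 -0.01190474 -0.0037556  -0.00247146 -0.00065683  0.0001897 ]
```

```bash
python3 -m creep '[{"gripper":40,"linear":[0.002,0.001,-0.003],"rotation":[0,0,0]},{"gripper":40,"linear":[0.003,0.002,-0.006],"rotation":[0,0,0]},{"gripper":40,"linear":[0.003,0.002,-0.006],"rotation":[0,0,0]},{"gripper":40,"linear":[0.003,0.002,-0.006],"rotation":[0,0,0]},{"gripper":40,"linear":[0.003,0.002,-0.006],"rotation":[0,0,0]},{"gripper":40,"linear":[0.003,0.002,-0.006],"rotation":[0,0,0]}]'
python3 - <<'E'
from h import *
t=cap("top");s=cap("side");go(.519,-.298,.218,8.4);print(r.get_state()['dq'])
o=np.zeros((600,800,3),np.uint8)
o[:400,:400]=crop(t["img"],370,140,100,100,4)
o[:600,400:]=crop(s["img"],265,95,80,120,5)
cv2.imwrite("pics/c8.png",o)
E
```

```text
time: 19.05
tool_pos: [0.5194, -0.2992, 0.2192]
eef_rot: [-3.133, -0.226, 0.0]
ft_force: [-0.6, 0.4, -3.9]
grip_width: 0.553
finger_force: 35.0
lin [-0.0001 -0.0014  0.0011] rot [-0.01  0.01 -0.15]
[-0.0006835   0.00127201 -0.00084302  0.0001678  -0.00013848 -0.00022403]
```

View pics/c8.png

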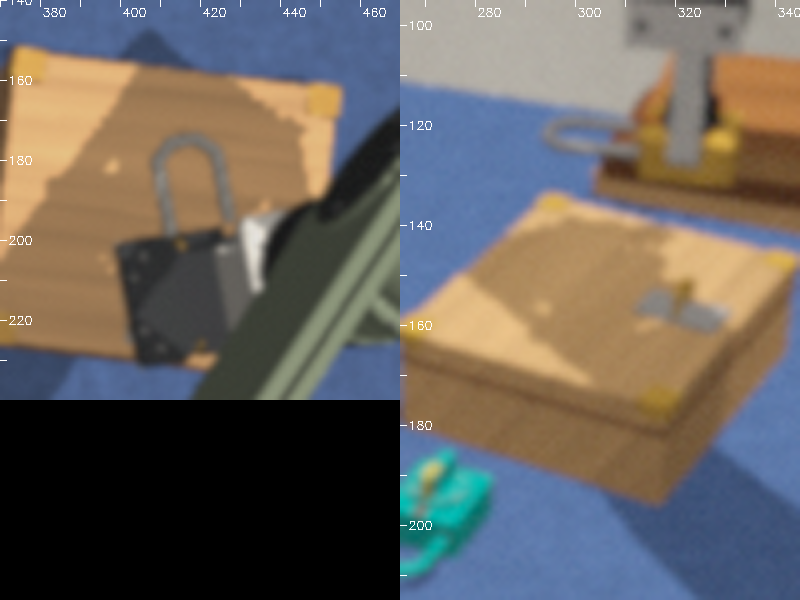

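```bash
python3 - <<'E'
from h import *
a=np.radians(8.4);c=np.array([.519,-.2985]);e=np.array([np.cos(a),np.sin(a)])
for d in(.074,.090,.096): print(d,[proj(n,[[*(c+e*d),.204]]).round(1).tolist() for n in("top","side")])
E
```

```text
0.074 [[[417.1, 182.5]], [[299.3, 120.9]]]
0.09 [[[415.9, 176.0]], [[294.4, 120.4]]]
0.096 [[[415.4, 173.5]], [[292.6, 120.3]]]
```

The lock hangs level above the staple. The shackle crown's outer edge at top (416,173) matches 22 mm fully out, so I'm handing in.

```bash
python3 -c "
from station import r
print(r.hand_in())"
```

```text
the job is handed in; nothing more can be done
None
```

The job is handed in at about 19 s: the brass lock, dial turned to the red mark in the cradle and shackle pulled to its stop, is held still and level about 8 cm above the staple; I have no verdict from the judging.

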